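# Take the tall bottle from the tip-out bin

## Task

Tip the white bin forward by its tall front lip until it leans fully open on its pivot, take the tall slim bottle out of the row at its back and stand it upright in the dissecting tray, set down and not dropped, without disturbing the large syringe lying there. Then push the bin fully shut again, with the two shorter jars and the small syringe still in it, and do not knock over the cup.

Things in the scene. Friction and masses are not known exactly. Their poses are not given: they have to be found in the camera images.
- rack: Fixed grey plastic rack that carries the bin: 258 mm wide (y), two side panels 205 mm high from x=-60 to +75 mm, clear roof plate with top at z=211 mm from x=-10 to +75 mm, no back panel. Origin: centre of its underside on the table; x points away from the front (the front looks to -x, roughly to the robot), y along its width, z up.
- bin (a joint): Tilt of the white plastic bin in the rack, rad: 0 is shut (front panel upright), grows as its top comes forward (to the rack's -x), stop at 0.65 (fully open). Its own weight holds it shut, and past about 0.5 it falls on open and stays open by its own weight; less than 5 N at the lip moves it; light friction. Shut, the bin is 234 mm wide, 115 mm deep.
- bin_pivot (a point): Middle of the bin's pivot axis (along y); rack frame x=-25, z=42 mm. Axes turn with the bin; shut, they are the rack's. In this frame (mm): floor top z=-5; front trough x=-29 to 11; divider x=11 to 15; back row x=15 to 75, three cells 72 wide centred at y=-76, 0, 76; divider, cell, side and back walls all end at z=70.
- bin_lip (a point): Middle of the upper edge of the bin's front panel, a lip that stands 41 mm above the roof when shut. Panel in the bin_pivot frame: x=-35 to -29 mm, z=-10 to 210 mm, full width. This point: x=-32, z=210 mm; it turns with the bin.
- bottle: The thing to take: tall slim straight round amber bottle with white cap, diameter 42 mm (cap too), 132 mm high, 0.11 to 0.22 kg, standing in any one of the three cells of the back row. Origin: centre of its underside; z up its axis. When the bin leans, it leans with it, or up to 0.15 rad more, against the divider. Its top stands clear above the shorter jars.
- jar_low: Short wide amber jar with white cap, diameter 54 mm, 62 mm high, in another cell. Origin: centre of its underside; z up. Stays in the bin.
- jar_mid: Amber jar with white cap, diameter 50 mm, 82 mm high, in the third cell. Origin: centre of its underside; z up. Stays in the bin.
- syringe_small: Small clear syringe 110 mm long, barrel 18 mm, lying along the bin's front trough. Origin: under its middle; x along it. Stays in the bin.
- tray: Fixed aluminium dissecting tray with black bottom, outer 260 (x) by 180 (y) mm, 30 mm high, walls 3 mm. Origin: centre of its underside; its black bottom is at z=8 mm.
- syringe_large: Large clear syringe 150 mm long, barrel 28 mm, flange 45 mm wide, loose, lying in the tray along its x, in its +y half. Origin: under its middle; x along it. Leave it.
- cup: Red plastic cup 120 mm high, rim 90 mm wide, loose, standing beyond the tray beside the rack. Origin: centre of its underside. Leave it.
Not all that is in view belongs to the job. What is shaped like the jar_low but brown, green or purple is not meant.

How it is judged:
By the outcome, as a careful person would: the job done as asked, in the order asked, and still so for the second after the job is handed in, with the robot touching nothing.
It also fails if it takes over 64 s, if anything falls off the work surface, if the arm or the gripper's body presses on something with over 40 N, if the wrist force passes 120 N, or if a joint passes its speed limit or range.

## Robot

A 6-joint arm with a two-finger parallel gripper is mounted at the origin on the work surface. World frame = base frame: x ahead of the robot, y to its left, z up, the work surface at z = 0. Lengths are in m, angles in rad, forces in N, time in s.
With the tool pointing down it reaches from about 0.275 to 0.75 m from the base axis. Payload 10.2 kg.
Tool frame: the origin (TCP) lies midway between the tips of the shut fingers; the grasp point (between the pads) lies 19 mm behind it (env.hold_point_z is the distance from the TCP to the grasp point, in m); x points along the fingers, z is the direction in which the jaws open and shut, and the axes are right-handed (so a half turn about x gives the same grasp; the last joint's range is limited). The gripper opens to 85 mm and grips with 20 to 120 N. Pads are 22 mm wide; open, the fingers measure 114 mm over their backs; the gripper's body (76 mm by 85 mm) begins 54 mm behind the grasp point. The pads swing forward as they close: fully open they stand 13 mm farther back than shut.
Start: joints at [-1.504, 0.313, 1.498, -0, 1.331, -0.223], TCP at [0.15, -0.503, 0.231] pointing down, gripper open.
Joint ranges: [-2.94, 2.94], [-0.97, 2.17], [0.19, 2.56], [-1.23, 4.37], [0.02, 3.11], [-2.88, 2.88]. Speed limits (rad/s): [2.39, 2.39, 3.01, 3.14, 3.14, 3.14].

## Interface

Orientations are given as a unit quaternion [x, y, z, w].
In Python, from bench import env, kinematics, monitor, eyes, job gives the robot as it stands. The module is installed in compiled form; this text tells all that it offers. Calls block until the motion is done:
- env.reach(position, orientation): joint-space move of the TCP to a pose.
- env.movel(position, velocity=0.15, frame=None, guard=None): straight line of the TCP; frame=None keeps the orientation; velocity is the mean speed in m/s. With guard (N) it stops when the force on the tool has changed by that much, and returns True; else False.
- env.set_joints(angles): joint-space move.
- env.release() and env.close_gripper(effort=None): open the fingers fully, or close them until they stop; effort is the grip in N (None keeps the last).
- env.hold(seconds).
- kinematics.ik(position, orientation): joint angles nearest the present ones, or None.
- monitor.sense(): the state.
- eyes.grab_frame(name): name is "scene" or "top" or "wrist"; returns a dict with "frame" (384x512x3 uint8, red, green, blue), "mtx" (3x3 intrinsics, pixels), "k1" (the pictures are not rectified: a ray, as slopes to the right and down, at radius r is drawn at 1 + k1 r^2 times it, then the intrinsics apply), "view" (4x4, takes a point from world to camera coordinates). Camera axes: x right, y down, z forward; pixel columns grow to the right and rows downward; lengths in m; the calibration is good to about 2 mm. A picture is of the moment at which its call begins. There is no depth.
A pose or a line that the arm cannot do raises env.MotionError and nothing moves.
- job.hand_in(): hands the job in, once; it reports no verdict.
The state is a dict: "clock": time; "joints": joint angles; "qvel": joint speeds; "joint_efforts": joint torques, N m; "position": TCP position; "ee_rot": TCP orientation; "contact_force": force on the tool from outside, world axes, zero at the start; "ft_torque": the same for the moment, N m; "finger_gap": opening from 0.0 (shut) to 1.0 (fully open).
Only numpy, scipy, OpenCV 4.12 (cv2) and the standard library are available. Lean on these libraries where they do the work, as an engineer would, in place of code of your own. Each camera call takes 0.05 s, during which the arm holds its last target. There are 200 camera calls.

## Working session

There is one attempt and no reset: what is moved stays moved. The work goes in short steps, each a Python script; the robot and the scene stay as the last script left them, time stands still between calls to the robot, and variables do not carry over. Pictures are saved under pics/ and viewed, about 8 in all and at most 12, crops included, and the job is handed in when it is done.

```bash
mkdir -p pics
cat > h.py <<'E'
import numpy as np, cv2
from bench import env, kinematics, monitor, eyes, job
def snap(cam, fn):
    d=eyes.grab_frame(cam); np.savez('pics/%s.npz'%fn, **{k:np.asarray(d[k]) for k in('frame','mtx','k1','view')})
    cv2.imwrite('pics/%s.png'%fn, cv2.cvtColor(d['frame'],cv2.COLOR_RGB2BGR)); return d
def dist(d): return np.array([float(d['k1']),0,0,0,0])
def proj(d,P):
    V=np.asarray(d['view']); r,_=cv2.Rodrigues(V[:3,:3])
    return cv2.projectPoints(np.asarray(P,float).reshape(-1,1,3),r,V[:3,3],np.asarray(d['mtx'],float),dist(d))[0][:,0]
def ray(d,uv):
    n=cv2.undistortPoints(np.array(uv,float).reshape(-1,1,2),np.asarray(d['mtx'],float),dist(d))[:,0]
    V=np.asarray(d['view']); R=V[:3,:3]; c=-R.T@V[:3,3]
    return c,(np.c_[n,np.ones(len(n))]@R)
def onz(d,uv,z):
    c,r=ray(d,uv); z=np.broadcast_to(z,len(r)); return c+r*((z-c[2])/r[:,2])[:,None]
E
python3 - <<'E'
from h import *
a=snap('scene','s0');b=snap('top','t0')
for d in(a,b): print(-np.array(d['view'])[:3,:3].T@np.array(d['view'])[:3,3],d['k1'],d['mtx'][0])
s=monitor.sense();print(s['clock'],s['position'],s['ee_rot'])
E
```

```text
[1.32678166 0.21622093 0.69480476] 0.015094002033645122 [350.86422937   0.         249.69991007]
[0.58137318 0.0111316  1.32463694] -0.08078455084927562 [473.43069659   0.         256.29642261]
0.1 [ 0.14999017 -0.50289401  0.23079407] [ 0.42287568  0.56721106 -0.42226864  0.56668949]
```

View pics/s0.png

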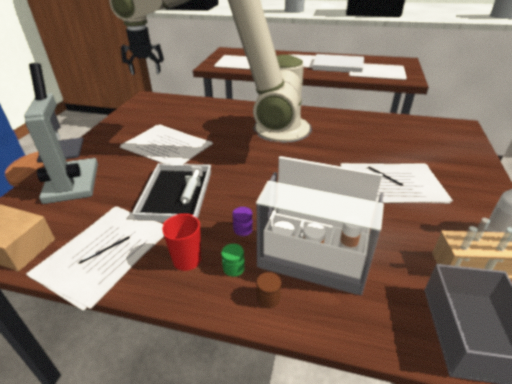

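View pics/t0.png

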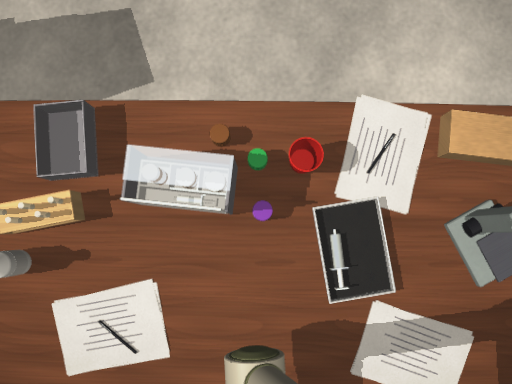

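The scene camera looks back towards the robot. It shows the bin's lip at about (330,175) and the tall bottle in the cell at about (350,235). In the top view the rack is at (180,180), the tray at (355,250) with the syringe at (338,258), and the cup at (306,155). Next I'll enlarge crops.

Run:
```python
import cv2,numpy as np
t=cv2.imread('pics/t0.png');s=cv2.imread('pics/s0.png')
a=cv2.resize(t[135:225,110:245],None,fx=4,fy=4,interpolation=cv2.INTER_CUBIC)[:, :400*2]
b=cv2.resize(s[150:295,250:392],None,fx=3.7,fy=3.7,interpolation=cv2.INTER_CUBIC)
c=cv2.resize(t[190:310,305:400],None,fx=4,fy=4,interpolation=cv2.INTER_CUBIC)
cv2.imwrite('pics/c1.png',b)
o=np.zeros((600,800,3),np.uint8)
a=cv2.resize(t[140:220,115:245],None,fx=4,fy=4,interpolation=cv2.INTER_CUBIC) #520x320
o[:320,:520]=a
c=cv2.resize(t[190:310,308:398],None,fx=3,fy=3,interpolation=cv2.INTER_CUBIC) #270x360
o[:360,525:795]=c
o[330:600,:520]=cv2.resize(s[155:290,255:385],None,fx=4,fy=2,interpolation=cv2.INTER_CUBIC)
cv2.imwrite('pics/c2.png',o)
```

```text
(no output)
```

View pics/c2.png

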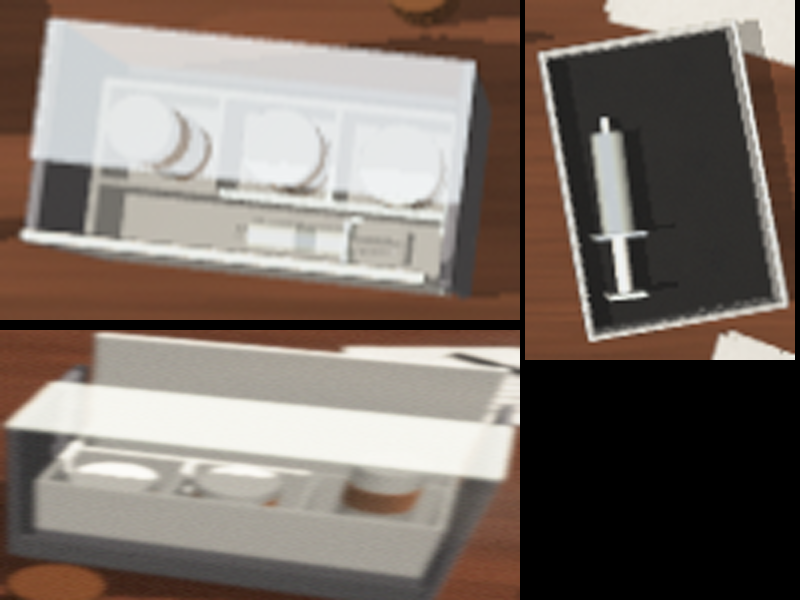

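View pics/c1.png

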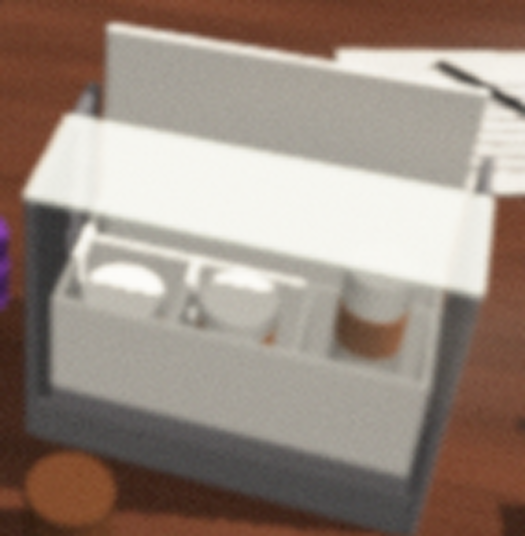

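The bottle is in the +y cell (left in the top view), the jars are in the other two, and the small syringe is in the trough. Next I'll fit the rack and tray poses from these corners.

```bash
python3 - <<'E'
from h import *
from scipy.optimize import least_squares
L=lambda n:dict(np.load('pics/%s.npz'%n))
t=L('t0');s=L('s0')
ct=lambda p,k,o:(np.array(p,float)+.5)/k-.5+np.array(o)
tp=ct([(47,20),(475,62),(22,236),(425,278)],4,(115,140))
T3=np.array([(75,129,211),(75,-129,211),(-57,117,252),(-57,-117,252)])/1e3
sp=ct([(108,25),(488,92),(25,195),(487,295),(28,432),(415,530)],3.7,(250,150))
S3=np.array([(-54,-117,252),(-54,117,252),(75,-129,211),(75,129,211),(75,-129,0),(75,129,0)])/1e3
def W(p,P): 
    c,n=np.cos(p[2]),np.sin(p[2]); return np.c_[P[:,:2]@np.array([[c,n],[-n,c]])+p[:2],P[:,2]]
f=lambda p:np.r_[(proj(t,W(p,T3))-tp),(proj(s,W(p,S3))-sp)].ravel()
r=least_squares(f,[.7,.17,0],loss='soft_l1');print('rack',r.x.round(4));print(f(r.x).reshape(-1,2).round(1))
c=onz(t,ct([(16,53),(212,20),(263,303),(67,340)],3,(308,190)),.03);print(c.round(3))
m=c.mean(0);print('sizes',np.linalg.norm(c-np.roll(c,-1,0),axis=1).round(3),'tray',m[:2], 'yaw',np.arctan2(*( (c[0]+c[1]-c[2]-c[3])[[1,0]])))
q=onz(t,ct([(80,118),(102,298)],3,(308,190)),.022);print('syr',q.round(3))
print('cup',onz(t,[(306,155)],.12))
yw=r.x[2]
np.save('rack.npy',r.x)
E
cat >> h.py <<'E'
from scipy.spatial.transform import Rotation as Ro
import os
if os.path.exists('rack.npy'): RK=np.load('rack.npy')
def W(P):  # rack -> world (m)
    P=np.asarray(P,float); c,n=np.cos(RK[2]),np.sin(RK[2]); return np.array([RK[0]+c*P[0]-n*P[1],RK[1]+n*P[0]+c*P[1],P[2]])
def B(P,th): # bin frame (m) -> world
    c,s=np.cos(th),np.sin(th); return W([-.025+P[0]*c-P[2]*s,P[1],.042+P[0]*s+P[2]*c])
def Q(th,flip=1,yaw=None): # tool x along -bin z, jaws (tool z) along bin x
    y=RK[2] if yaw is None else yaw
    c,s=np.cos(th),np.sin(th)
    x=np.array([s,0,-c]); z=flip*np.array([c,0,s]); 
    return Ro.from_matrix(Ro.from_euler('z',y).as_matrix()@np.c_[x,np.cross(z,x),z]).as_quat()
def say(): 
    s=monitor.sense(); print('t %.2f pos %s gap %.3f F %s'%(s['clock'],np.round(s['position'],4),s['finger_gap'],np.round(s['contact_force'],1)))
E
python3 - <<'E'
from h import *
print(env.hold_point_z)
for fl in(1,-1):
  for nm,p,th in[('lip0',(-.032,0,.25),0),('lip',(-.032,0,.185),0),('lipO',(-.032,0,.185),.65),('bot',(.036,.076,.085),.65),('botU',(.036,.076,.25),.65),('bot8',(.036,.076,.085),.8)]:
    q=kinematics.ik(B(p,th),Q(th,fl)); print(fl,nm,B(p,th).round(3),None if q is None else np.round(q,2))
E
```

```text
rack [ 0.6946  0.2084 -0.0886]
[[ 0.4  0.2]
 [ 0.2  0. ]
 [-0.2  0.3]
 [ 0.4  0. ]
 [-0.2  0.3]
 [ 1.3 -0.1]
 [-0.1 -0.2]
 [-0.1 -0.7]
 [-0.3  0.2]
 [ 0.4  1.9]]
[[ 0.645 -0.136  0.03 ]
 [ 0.677 -0.317  0.03 ]
 [ 0.42  -0.362  0.03 ]
 [ 0.386 -0.184  0.03 ]]
sizes [0.183 0.261 0.182 0.263] tray [ 0.53178363 -0.24982332] yaw 0.1783493446340908
syr [[ 0.586 -0.196  0.022]
 [ 0.423 -0.217  0.022]]
cup [[ 0.7747631  -0.10792676  0.12      ]]
0.0187
1 lip0 [0.638 0.213 0.292] [ 0.15  0.64  0.84 -0.    1.66  0.24]
1 lip [0.638 0.213 0.227] [ 0.15  0.66  0.98 -0.    1.5   0.24]
1 lipO [0.533 0.223 0.17 ] [ 0.29  0.28  1.87 -0.56  0.44  0.83]
1 bot [0.654 0.288 0.131] [ 0.34  0.59  1.49 -0.54  0.51  0.83]
1 botU [0.554 0.297 0.263] [ 0.43  0.29  1.58 -0.46  0.74  0.78]
1 bot8 [0.641 0.289 0.127] [ 0.38  0.58  1.62 -1.04  0.38  1.34]
-1 lip0 [0.638 0.213 0.292] None
-1 lip [0.638 0.213 0.227] None
-1 lipO [0.533 0.223 0.17 ] [ 0.29  0.28  1.87 -0.56  0.44 -2.31]
-1 bot [0.654 0.288 0.131] [ 0.34  0.59  1.49 -0.54  0.51 -2.31]
-1 botU [0.554 0.297 0.263] [ 0.43  0.29  1.58 -0.46  0.74 -2.36]
-1 bot8 [0.641 0.289 0.127] [ 0.38  0.58  1.62 -1.04  0.38 -1.8 ]
```

Run:
```python
from h import *
env.reach(B((-.032,0,.27),0),Q(0)); say()
print(env.movel(B((-.032,0,.186),0),velocity=.12,guard=12)); say()
snap('wrist','w1')
env.close_gripper(effort=25); say()
for th in np.linspace(0,.64,6)[1:]:
    env.movel(B((-.032,0,.186),th),velocity=.12,frame=Q(th)); say()
d=snap('top','t1'); snap('scene','s1')
im=cv2.imread('pics/t1.png'); sc=cv2.imread('pics/s1.png')
o=np.zeros((600,800,3),np.uint8); o[:360,:520]=cv2.resize(im[140:230,115:245],None,fx=4,fy=4,interpolation=2)
o[360:,:]=cv2.resize(sc[150:294-24,230:430],(800,240)) ; 
cv2.imwrite('pics/c3.png',o)
```

```text
t 3.15 pos [0.638  0.2126 0.312 ] gap 1.002 F [ 0.6 -0.2  1. ]
False
t 4.00 pos [0.6381 0.2134 0.229 ] gap 0.999 F [ 0.2 -0.5  0.3]
t 4.75 pos [0.6377 0.2134 0.2281] gap 0.064 F [-1.4  0.6  1. ]
t 5.10 pos [0.6142 0.2157 0.2224] gap 0.062 F [ 2.   1.7 -1.3]
t 5.45 pos [0.5924 0.2178 0.2141] gap 0.064 F [ 0.9  2.2 -0.5]
t 5.80 pos [0.5715 0.2198 0.2031] gap 0.060 F [-1.7  4.7  2.4]
t 6.15 pos [0.5519 0.2216 0.1892] gap 0.067 F [-4.4  6.3  4.1]
t 6.58 pos [0.5344 0.2233 0.1731] gap 0.066 F [-12.5   7.8   9.2]
```

View pics/c3.png

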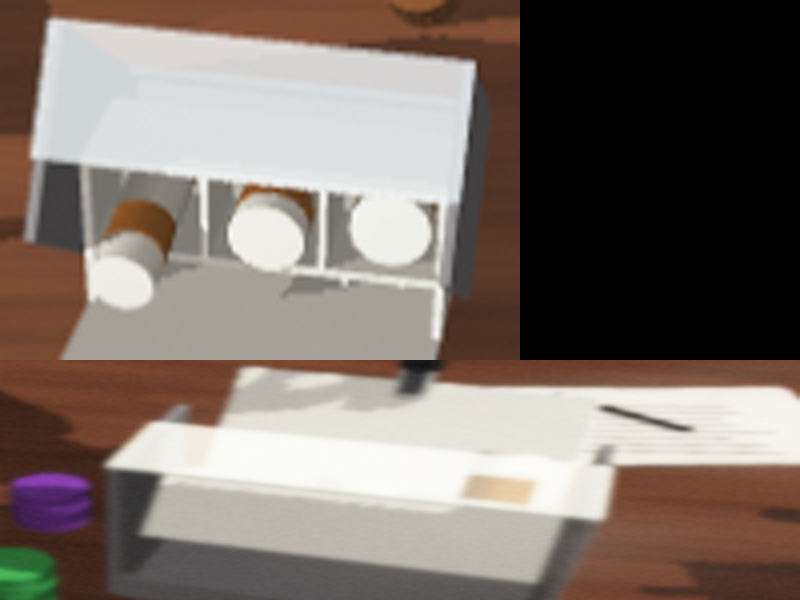

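The bin is open, held at its stop. The bottle's cap shows at crop (122,281), which is top-image pixel (145.1,209.7). Both jars are in their cells. Next I'll release the lip, retreat, and estimate the bottle's lean.

Run:
```python
from h import *
env.release(); env.movel(B((-.032,0,.28),.65),velocity=.15,frame=Q(.65)); say()
d=snap('top','t2'); s=snap('scene','s2')
# lip ends and cap prediction
for th in(.6,.65,.7): print('lip',th,proj(d,[B((-.032,.117,.21),th),B((-.032,-.117,.21),th)]).round(1).ravel())
for y in(.066,.076,.086):
  for a in(0,.08,.15):
    # bottle leaning a more about contact at divider top (x=15,z=70): front side line passes through it
    # base slides to stay on floor z=-5
    u=np.array([-np.sin(a),np.cos(a)]); n=np.array([np.cos(a),np.sin(a)])
    # axis point = (15,70)/1e3+.021*n ; base: lowest corner on floor
    p=np.array([.015,.070])+.021*n
    k=( -.005+.021*np.sin(a)-p[1])/u[1]; base=p+k*u; top=base+.132*u
    print(y,a,'base',base.round(4),'cap',proj(d,[B((top[0],y,top[1]),.65)]).round(1).ravel(), B((top[0],y,top[1]),.65).round(3))
im=cv2.imread('pics/t2.png'); cv2.imwrite('pics/c4.png',cv2.resize(im[170:240,110:240],None,fx=6,fy=6,interpolation=2))
```

```text
t 8.20 pos [0.4756 0.2277 0.2449] gap 1.000 F [0.2 0.5 0.3]
lip 0.6 [121.  247.3 218.1 257.6]
lip 0.65 [121.6 250.4 218.1 260.6]
lip 0.7 [122.1 253.2 218.  263.4]
0.066 0 base [ 0.036 -0.005] cap [149.7 209.8] [0.628 0.281 0.165]
0.066 0.08 base [ 0.0419 -0.0033] cap [149.7 211.6] [0.623 0.281 0.163]
0.066 0.15 base [ 0.0471 -0.0019] cap [149.7 213. ] [0.62  0.281 0.161]
0.076 0 base [ 0.036 -0.005] cap [145.7 209.4] [0.628 0.291 0.165]
0.076 0.08 base [ 0.0419 -0.0033] cap [145.7 211.2] [0.624 0.291 0.163]
0.076 0.15 base [ 0.0471 -0.0019] cap [145.7 212.6] [0.621 0.291 0.161]
0.086 0 base [ 0.036 -0.005] cap [141.7 209. ] [0.629 0.301 0.165]
0.086 0.08 base [ 0.0419 -0.0033] cap [141.7 210.8] [0.625 0.301 0.163]
0.086 0.15 base [ 0.0471 -0.0019] cap [141.7 212.2] [0.621 0.301 0.161]
```

View pics/c4.png

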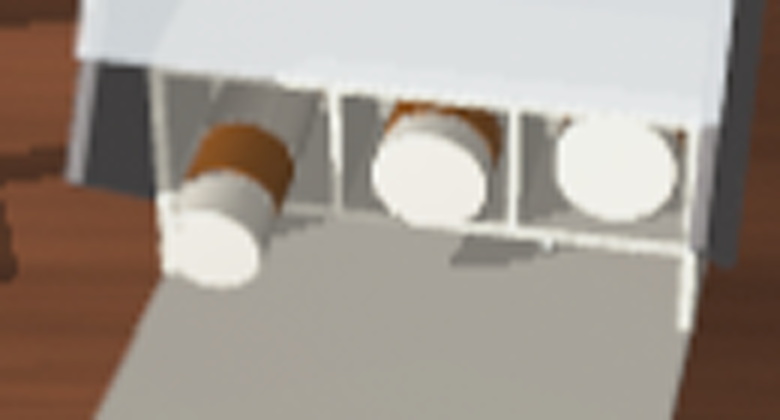

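Cap centre is (145.4,211.1), which matches the bottle in the cell at y=+76 mm leaning about 0.06 rad more than the bin. The lip edge fits 0.65. Both jars are in place. Next I'll grasp along that axis.

```bash
cat > bot.py <<'E'
from h import *
a=.06; TH=.65+a
base=np.array([.0402+.003,-.0035]); u=np.array([-np.sin(a),np.cos(a)])
def P(h): # tool TCP at distance h from the bottle base along its axis
    p=base+h*u; return B((p[0],.0765,p[1]),.65)
E
python3 - <<'E'
from bot import *
H=.105-env.hold_point_z
for h in(H,.26,.30,.33): print(h,P(h).round(3),kinematics.ik(P(h),Q(TH)) is not None)
env.movel(P(.26),velocity=.15,frame=Q(TH)); say()
print(env.movel(P(H),velocity=.08,guard=8)); say()
w=snap('wrist','w2'); snap('scene','s3'); snap('top','t3')
im=np.zeros((600,800,3),np.uint8)
im[:300,:400]=cv2.resize(cv2.imread('pics/w2.png'),(400,300)); im[:300,400:]=cv2.resize(cv2.imread('pics/t3.png')[120:240,100:260],(400,300),interpolation=2)
im[300:,:400]=cv2.resize(cv2.imread('pics/s3.png')[130:280,240:440],(400,300),interpolation=2)
cv2.imwrite('pics/c5.png',im)
E
```

```text
0.08629999999999999 [0.657 0.289 0.131] True
0.26 [0.544 0.299 0.263] True
0.3 [0.518 0.301 0.293] True
0.33 [0.499 0.303 0.316] True
t 9.12 pos [0.5437 0.2982 0.262 ] gap 1.003 F [ 0.2  0.5 -0.2]
True
t 10.36 pos [0.6057 0.293  0.19  ] gap 0.998 F [-12.1  -2.2  11.5]
```

View pics/c5.png

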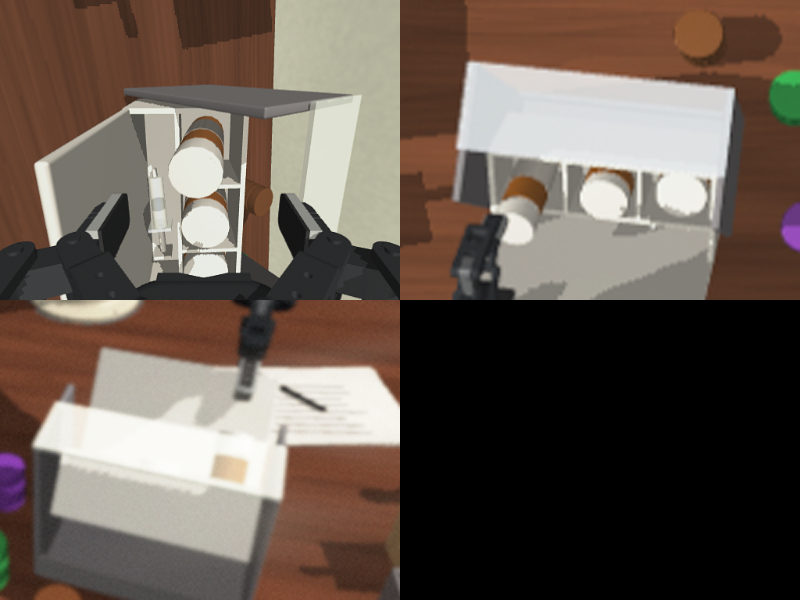

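The guard stopped the move at about h=168 mm. The wrist view shows the wide linkage knuckle over the front panel's lip at (60,240), while bottle and jars look undisturbed. I'll turn the jaws about 52° round the bottle axis, with the outer finger forward of the side panel, to clear both lip and panel.

```bash
cat >> bot.py <<'E'
def QD(th,phi,flip=1):
    return (Ro.from_quat(Q(th,flip))*Ro.from_euler('x',phi)).as_quat()
def jaw(q): return Ro.from_euler('z',-RK[2]).as_matrix()@Ro.from_quat(q).as_matrix()[:,2]
E
python3 - <<'E'
from bot import *
H=.110-env.hold_point_z
best=None
for phi in(.9,-.9):
  for fl in(1,-1):
    q=QD(TH,phi,fl); j=jaw(q); k=[kinematics.ik(P(h),q) for h in(H,.26,.32)]
    ok=all(x is not None for x in k); print(phi,fl,j.round(2),ok and np.round(k[0],2))
    if ok and j[0]*j[1]<0:
        c=abs(k[0][5]-monitor.sense()['joints'][5])
        if best is None or c<best[0]: best=(c,phi,fl)
print(best); _,phi,fl=best
np.save('phi.npy',[phi,fl]); q=QD(TH,phi,fl)
env.movel(P(.26),velocity=.15); say()
env.movel(P(.25),velocity=.1,frame=q); say()
print(env.movel(P(H),velocity=.08,guard=8)); say()
w=snap('wrist','w3'); snap('scene','s4'); snap('top','t4')
im=np.zeros((600,800,3),np.uint8)
im[:300,:400]=cv2.resize(cv2.imread('pics/w3.png'),(400,300)); im[:300,400:]=cv2.resize(cv2.imread('pics/t4.png')[120:240,100:260],(400,300),interpolation=2)
im[300:,:400]=cv2.resize(cv2.imread('pics/s4.png')[130:280,240:440],(400,300),interpolation=2)
cv2.imwrite('pics/c6.png',im)
E
```

```text
0.9 1 [ 0.47 -0.78  0.41] [ 0.35  0.59  1.53 -0.68  0.46  1.87]
0.9 -1 [-0.47  0.78 -0.41] [ 0.35  0.59  1.53 -0.68  0.46 -1.27]
-0.9 1 [0.47 0.78 0.41] [ 0.35  0.59  1.53 -0.68  0.46  0.07]
-0.9 -1 [-0.47 -0.78 -0.41] False
(np.float64(0.9377281269191164), 0.9, 1)
t 11.30 pos [0.5443 0.2983 0.2615] gap 1.000 F [ 0.7 -0.2  1. ]
t 12.35 pos [0.5506 0.2979 0.2545] gap 1.000 F [ 0.  -0.4 -0.7]
False
t 14.48 pos [0.6535 0.2889 0.1349] gap 0.996 F [-0.7 -0.  -0.2]
```

View pics/c6.png

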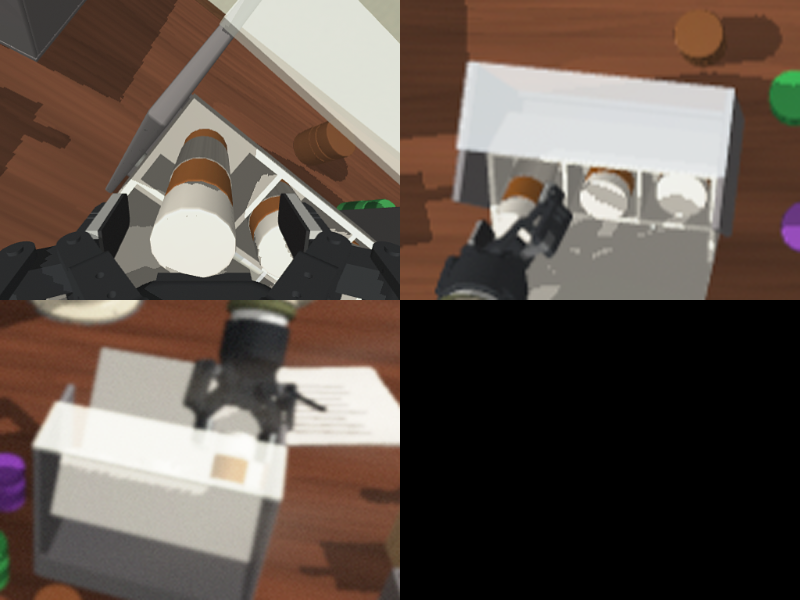

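The bottle's cap, at (193,240) in the wrist view, sits centred between the pads at (112,235) and (290,230), with no contact force. Gripping and lifting along the axis.

Run:
```python
from bot import *
H=.110-env.hold_point_z; phi,fl=np.load('phi.npy'); q=QD(TH,phi,fl)
env.close_gripper(effort=45); say()
env.movel(P(H+.1),velocity=.1,frame=q); say()
env.movel(P(.31),velocity=.15); say()
# tray placing options
tc=np.array([.5318,-.2498]); ty=.178; R=Ro.from_euler('z',ty).as_matrix()[:2,:2]
g=tc+R@np.array([0.0,-.045]); print('goal',g)
for k in np.arange(-3,3.1,.4):
    qd=QD(0,0,1); qd=(Ro.from_euler('z',k)*Ro.from_quat(qd)).as_quat()
    j=[kinematics.ik([*g,z],qd) for z in(.09,.3)]
    if all(x is not None for x in j): print(round(k,2),np.round(j[1],2))
print(np.round(monitor.sense()['joints'],2))
snap('scene','s5'); snap('top','t5')
im=np.zeros((600,800,3),np.uint8)
im[:300,:400]=cv2.resize(cv2.imread('pics/s5.png'),(400,300)); im[:300,400:]=cv2.resize(cv2.imread('pics/t5.png')[120:240,100:260],(400,300),interpolation=2)
cv2.imwrite('pics/c7.png',im[:300])
```

```text
t 15.11 pos [0.6535 0.2889 0.1347] gap 0.478 F [-2.4 -0.2  1.8]
t 16.26 pos [0.5887 0.2944 0.2097] gap 0.481 F [ 0.8 -1.2 -1.3]
t 17.20 pos [0.5117 0.3012 0.2994] gap 0.482 F [-0.2 -1.3 -0.9]
goal [ 0.53976777 -0.29408899]
-3.0 [-0.69  0.49  1.07  0.    1.58  2.4 ]
-2.6 [-0.69  0.49  1.07  0.    1.58  2.  ]
-2.2 [-0.69  0.49  1.07 -0.    1.58  1.6 ]
-1.8 [-0.69  0.49  1.07 -0.    1.58  1.2 ]
-1.4 [-0.69  0.49  1.07 -0.    1.58  0.8 ]
-1.0 [-0.69  0.49  1.07 -0.    1.58  0.4 ]
-0.6 [-0.69  0.49  1.07 -0.    1.58 -0.  ]
-0.2 [-0.69  0.49  1.07 -0.    1.58 -0.4 ]
0.2 [-0.69  0.49  1.07 -0.    1.58 -0.8 ]
0.6 [-0.69  0.49  1.07  0.    1.58 -1.2 ]
1.0 [-0.69  0.49  1.07 -0.    1.58 -1.6 ]
1.4 [-0.69  0.49  1.07 -0.    1.58 -2.  ]
1.8 [-0.69  0.49  1.07 -0.    1.58 -2.4 ]
2.2 [-0.69  0.49  1.07  0.    1.58 -2.8 ]
3.0 [-0.69  0.49  1.07  0.    1.58  2.68]
[ 0.49  0.18  1.65 -0.54  0.77  1.77]
```

View pics/c7.png

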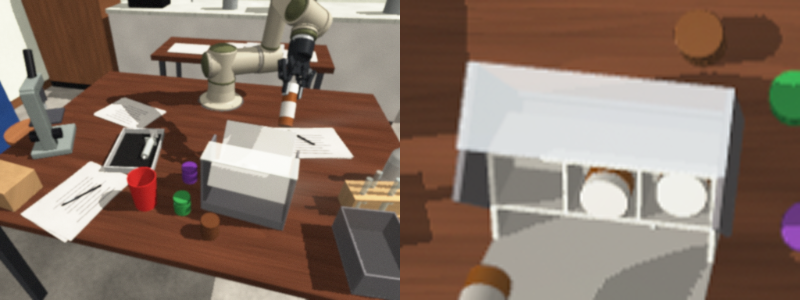

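The bottle is held, its cell is empty, and both jars remain. Moving to the tray and lowering with a guard.

Run:
```python
from bot import *
p=np.array(monitor.sense()['position']); env.movel(p+[0,0,.05],velocity=.15)
g=np.array([.5398,-.2941]); q=(Ro.from_euler('z',-2.2)*Ro.from_quat(QD(0,0,1))).as_quat()
env.reach([*g,.35],q); say()
z0=.008+.110-env.hold_point_z
env.movel([*g,z0+.03],velocity=.15); env.hold(.2); say()
print(env.movel([*g,z0-.012],velocity=.03,guard=4)); say()
snap('scene','s6'); snap('top','t6')
im=np.zeros((300,800,3),np.uint8)
im[:300,:400]=cv2.resize(cv2.imread('pics/s6.png')[110:260,110:310],(400,300),interpolation=2); im[:300,400:]=cv2.resize(cv2.imread('pics/t6.png')[190:310,270:430],(400,300),interpolation=2)
cv2.imwrite('pics/c8.png',im)
```

```text
t 19.92 pos [ 0.5402 -0.2932  0.3501] gap 0.480 F [-0.3  0.8 -1.3]
t 21.74 pos [ 0.5399 -0.2942  0.1297] gap 0.480 F [-0.7 -0.9 -2. ]
True
t 22.68 pos [ 0.5399 -0.2942  0.1002] gap 0.482 F [-0.6  1.   5.2]
```

View pics/c8.png

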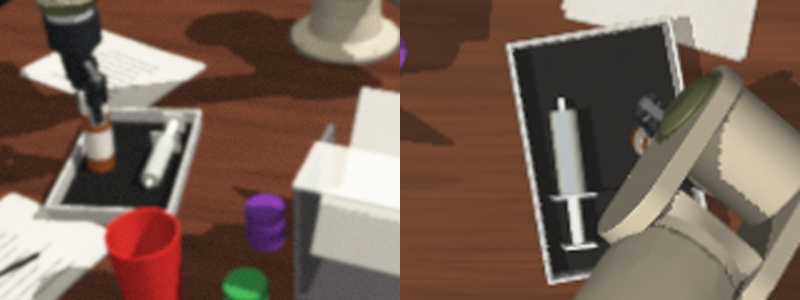

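The bottle touched down at TCP z=0.1002, against 0.0993 expected, clear of the syringe. Releasing, then grasping the lip and swinging the bin shut.

Run:
```python
from bot import *
env.release(); say()
p=np.array(monitor.sense()['position']); print(env.movel(p+[0,0,.22],velocity=.15,guard=6)); say()
env.reach(B((-.032,0,.28),.65),Q(.65)); say()
print(env.movel(B((-.032,0,.186),.65),velocity=.1,guard=10)); say()
env.close_gripper(effort=25); say()
for th in np.linspace(.65,0,6)[1:]:
    env.movel(B((-.032,0,.186),th),velocity=.1,frame=Q(th)); say()
env.hold(.3); env.release(); say()
print(env.movel(B((-.032,0,.27),0),velocity=.12,guard=10)); say()
snap('scene','s7'); snap('top','t7')
im=np.zeros((600,800,3),np.uint8)
im[:300,:400]=cv2.resize(cv2.imread('pics/s7.png')[130:280,110:310],(400,300),interpolation=2)
im[:300,400:]=cv2.resize(cv2.imread('pics/s7.png')[150:300,230:430],(400,300),interpolation=2)
im[300:,:400]=cv2.resize(cv2.imread('pics/t7.png')[190:310,270:430],(400,300),interpolation=2)
im[300:,400:]=cv2.resize(cv2.imread('pics/t7.png')[120:240,110:270],(400,300),interpolation=2)
cv2.imwrite('pics/c9.png',im)
d=eyes.grab_frame('top');print(proj(d,[B((-.032,.117,.21),0),B((-.032,-.117,.21),0)]).round(1))
```

```text
t 23.29 pos [ 0.5394 -0.2938  0.0993] gap 1.001 F [0.5 0.5 0.2]
False
t 24.91 pos [ 0.5392 -0.2937  0.3185] gap 0.998 F [ 0.  -0.3  0.2]
t 26.83 pos [0.4761 0.2274 0.2457] gap 0.999 F [ 0.5  0.2 -0.1]
False
t 27.93 pos [0.5322 0.2229 0.1712] gap 0.998 F [ 0.5 -0.8 -0.1]
t 28.62 pos [0.5321 0.2228 0.1707] gap 0.066 F [-3.5  0.2  2.2]
t 29.07 pos [0.5499 0.2211 0.1876] gap 0.067 F [-3.  -0.5  3.4]
t 29.46 pos [0.5698 0.2192 0.202 ] gap 0.064 F [-3.8 -2.2  4.9]
t 29.85 pos [0.5913 0.2171 0.2137] gap 0.065 F [-4.7 -3.   5.6]
t 30.24 pos [0.6143 0.2149 0.2225] gap 0.064 F [-2.2 -3.5  6.6]
t 30.63 pos [0.6376 0.2127 0.2281] gap 0.063 F [-4.1 -4.5  6. ]
t 31.68 pos [0.6378 0.2134 0.228 ] gap 1.002 F [0.2 0.4 0.6]
False
t 32.53 pos [0.6376 0.2134 0.311 ] gap 1.000 F [ 0.4  0.1 -0.4]
[[119.9 198.9]
 [221.3 209.2]]
```

View pics/c9.png

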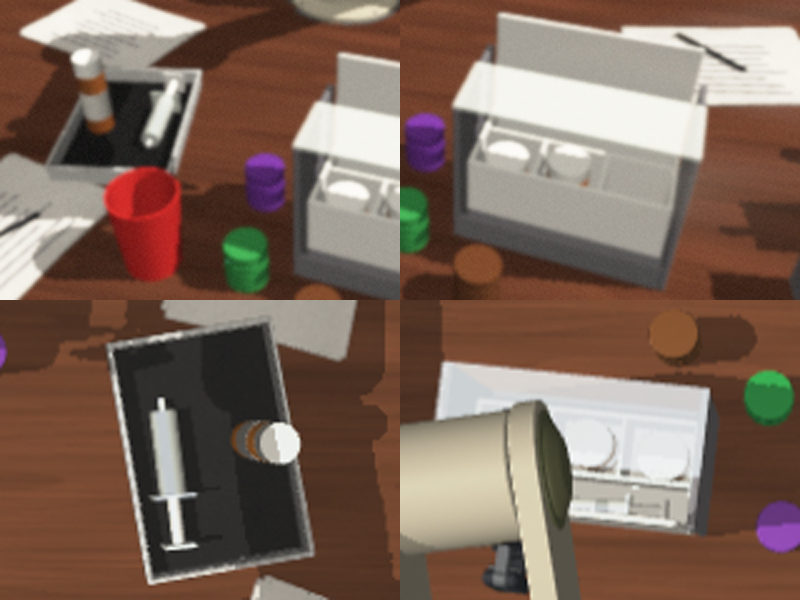

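The bottle stands upright in the tray with the syringe as before. Both jars and the small syringe are in the bin, which looks shut, and the cup is standing. I'll give the lip a light guarded push to confirm it's shut, then back off and compare with the first picture.

Run:
```python
from h import *
env.movel(W((-.13,0,.33)),velocity=.2); env.close_gripper(); 
env.movel(W((-.13,0,.232)),velocity=.15,guard=8); env.hold(.2); say()
print(env.movel(W((-.06,0,.232)),velocity=.05,guard=6)); say()
env.movel(W((-.14,0,.232)),velocity=.12); env.movel(W((-.16,0,.33)),velocity=.2); 
env.reach([.35,-.1,.35],Q(0)); env.hold(.5); say()
a=np.load('pics/s0.npz')['frame']; d=snap('scene','s8'); t=snap('top','t8')
g=lambda x:cv2.cvtColor(np.asarray(x),cv2.COLOR_RGB2GRAY).astype(np.float32)
for n,(y0,y1,x0,x1) in dict(lip=(155,185,272,385),cup=(210,272,160,206),syr=(163,206,178,206),rack=(200,290,255,385)).items():
    print(n,cv2.phaseCorrelate(g(a)[y0:y1,x0:x1],g(d['frame'])[y0:y1,x0:x1]))
im=np.zeros((600,800,3),np.uint8)
im[:300,:400]=cv2.resize(cv2.imread('pics/s8.png'),(400,300)); im[:300,400:]=cv2.resize(cv2.imread('pics/t8.png'),(400,300))
im[300:,:400]=cv2.resize(cv2.imread('pics/t8.png')[135:225,110:230],(400,300),interpolation=2)
im[300:,400:]=cv2.resize(cv2.imread('pics/t8.png')[190:310,270:430],(400,300),interpolation=2)
cv2.imwrite('pics/c10.png',im)
```

```text
t 34.98 pos [0.5654 0.2199 0.2329] gap 0.002 F [ 0.6 -0.1  0.4]
True
t 36.02 pos [0.621  0.2148 0.2314] gap -0.002 F [-5.1 -0.3  3.6]
t 39.26 pos [ 0.35   -0.0999  0.35  ] gap -0.000 F [-0.3  0.3 -0.6]
lip ((0.021009311051308543, -0.03426573283071299), 0.9925973749160767)
cup ((-0.09197991295258134, -0.04648380873434377), 1.025056757343312)
syr ((0.013151320011393963, 0.4364817784179884), 1.0166949431101482)
rack ((0.5858316522569993, -0.044852856788381246), 0.8961836927123521)
```

View pics/c10.png

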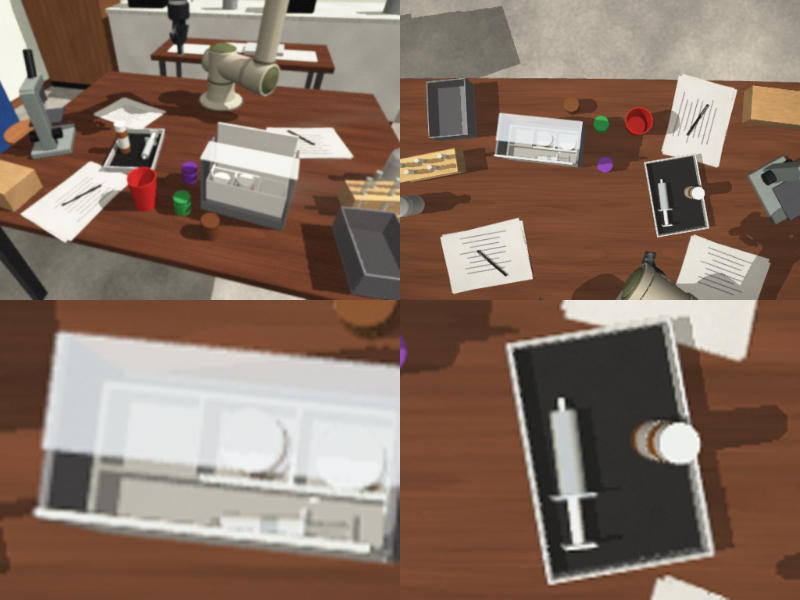

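Everything is in place: the lip matches its starting position to 0.03 px, the bottle is upright, and the arm is clear.

```bash
python3 -c "
from h import *
job.hand_in()"
```

```text
the job is handed in; nothing more can be done
```

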